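# Show a board's solder side to the inspection camera

## Task

Slide the jaw of the board holder back to its open stop and leave it there, then lift the circuit board out by its heat sink and show its soldered underside to the inspection camera: facing the lens squarely, centred on it, 100 mm from the lens, with the board's long edges running level from side to side across the view. Finish while still holding the board there, steady in the air; do not bump the camera or move the other loose things on the bench.

Things in the scene. Friction and masses are not known exactly. Their poses are not given: they have to be found in the camera images.
- holder: Fixed board holder: dark steel bed 190 x 90 x 12 mm (x -63 to +127) with aluminium supports, end stop and low side cheeks (tops 24 mm above the bench). Origin on the bench under the centre of the clamped board. x runs along the slide, the way the jaw opens; y across, z up. Holder and camera may swap sides of the bench between starts.
- jaw (a joint): Sliding jaw of the holder, in m: 0 = closed, grows along the holder's +x, 0.040 = open stop. Starts at 0 to 0.006. Slides stiffly (friction about 2.5 N) and stays where left. Its lip reaches over the board's end and traps it; from about 0.014 on the lip is clear.
- jaw_lug (a point): Top centre of the jaw's black upright grip lug: 16 x 16 mm in plan (sides parallel to the holder's x and y), 35 mm tall, top 65 mm above the bench. The jaw round it (24 mm along x, 84 along y) has its top 30 mm above the bench. Closed, the lug's centre is at holder x = 62 mm, at the stop 102 mm.
- board: Loose dark blue circuit board, 96 (its x) x 66 (y) x 3 mm, 0.1 to 0.18 kg, level in the holder, x along holder x, underside 20 mm above the bench. Origin: centre of the underside (soldered side); z up. Grip the finned aluminium heat sink in the middle of its top: 36 (x) x 30 (y) mm, 3 to 31 mm above the underside. White connector 6 mm high at x = -38 to -46 mm; other parts under 2 mm.
- camera: Inspection camera on a low fixed stand (base 100 x 90 mm). Origin on the bench under the head's pivot, which is 60 mm up; the black square head leans 30 degrees from vertical towards the stand's -x, roughly towards the robot. White ring light, 26 mm radius, round the lens. Nothing of it is higher than 110 mm.
- lens (a point): Centre of the camera's lens face, 40 mm from the pivot along the optical axis. Axes as for present.
- present (a point): Point in the air 100 mm from the lens along the optical axis, about 181 mm above the bench, where the centre of the board's underside belongs. z = optical axis, out of the lens, up and leaning 30 degrees to the robot's side; y = level, side to side of the view: the board's x (long) axis belongs along it, either way round.
- spool: Solder spool, standing, 44 mm across, 47 mm high; a bystander. Origin at its underside.
- jar: White flux jar, 42 mm across, 45 mm high; a bystander. Origin at its underside.
- driver: Screwdriver lying on the bench, 150 mm long; a bystander.
- pump: Aluminium desoldering pump lying on the bench, 180 mm long, 20 mm thick; a bystander.
- bare_board: Small spare board lying flat on the bench, 70 x 50 mm, no heat sink; a bystander, not the board to show.
- banana: Toy banana lying on the bench, about 165 mm long; a bystander.
Mind the look-alikes: they are no part of the job. Leave any green or purple look-alike of the board alone.

How it is judged:
By the outcome, as a careful person would: the job done as asked, in the order asked, and still so for the second after the job is handed in, while the arm keeps its last pose, push and grip.
It also fails if it takes over 45 s, if anything falls off the work surface, if the arm or the gripper's body presses on something with over 40 N, if the wrist force passes 120 N, or if a joint passes its speed limit or range.

## Robot

A 6-joint arm with a two-finger parallel gripper is mounted at the origin on the work surface. World frame = base frame: x ahead of the robot, y to its left, z up, the work surface at z = 0. Lengths are in m, angles in degrees, forces in N, time in s.
With the tool pointing down it reaches from about 0.325 to 0.85 m from the base axis. Payload 15.5 kg.
Tool frame: the origin (TCP) lies at the very end of the fingers, on their centre line; the grasp point (between the pads) lies arm.grip_depth behind it (arm.grip_depth is the distance from the TCP to the grasp point, in m); z points along the fingers, y is the line along which they close (so a half turn about z gives the same grasp; the last joint's range is limited). The gripper opens to 91 mm and grips with 3 to 60 N. Pads are 32 mm wide; open, the fingers measure 118 mm over their backs; the gripper's body (76 mm by 178 mm) begins 60 mm behind the grasp point.
Start: joints at [70.101, 28.281, 77.091, -0, 74.628, -5.472], TCP at [0.156, 0.605, 0.214] pointing down, gripper open.
Joint ranges: [-166.48, 166.48], [-47.26, 123.95], [12.59, 153.08], [-70.14, 250.14], [6.76, 159.57], [-176.63, 176.63]. Speed limits (degrees/s): [108.29, 108.29, 147.25, 172.46, 172.46, 172.46].

## Interface

Orientations are given as a 3x3 rotation matrix whose columns are the frame's x, y, z axes.
In Python, from rig import arm gives the robot as it stands. Calls block until the motion is done:
- arm.move_to(position, orientation): joint-space move of the TCP to a pose.
- arm.move_l(position, orientation=None, feed=0.15): straight line of the TCP; orientation=None keeps the orientation; feed is the mean speed in m/s.
- arm.move_joints(angles): joint-space move.
- arm.grip(opening): finger opening in m; the grip force is fixed at half the most; returns when the fingers have stopped.
- arm.sleep(seconds).
- arm.solve_ik(position, orientation): joint angles nearest the present ones, or None.
- arm.snapshot(name): name is "scene" or "side" or "wrist"; returns the picture (480x640x3 uint8, red, green, blue); there is no depth.
- arm.get_calibration(name): a dict with "intrinsics" (3x3 intrinsics, pixels), "cam_to_world" (4x4, takes a point from camera to world coordinates). Camera axes: x right, y down, z forward; pixel columns grow to the right and rows downward; lengths in m; the calibration is good to about 2 mm. The wrist camera is an equidistant fisheye: a pixel r from the principal point sees the ray r / f radians off the axis. A picture is of the moment at which its call begins: read the wrist's pose just before it. get_calibration takes no time and is no camera call; for the wrist camera it gives the pose at the moment of the call.
A pose or a line that the arm cannot do raises arm.Unreachable and nothing moves.
- arm.sign_off(): hands the job in; it is judged then, once.
Readings, each from a call of its own:
- arm.current_t(): time.
- arm.current_joint_positions(): joint angles.
- arm.current_dq(): joint speeds.
- arm.current_tau(): joint torques, N m.
- arm.current_ee_pos(): TCP position.
- arm.current_tool_rot(): TCP orientation.
- arm.current_force(): force on the tool from outside, world axes, zero at the start.
- arm.current_torque(): the same for the moment, N m.
- arm.current_width(): finger opening in m.
- arm.current_grasp_force(): force on a finger pad.
Only numpy, scipy, OpenCV 4.12 (cv2) and the standard library are available. Lean on these libraries where they do the work, as an engineer would, in place of code of your own. Each camera call takes 0.05 s, during which the arm holds its last target. There are 200 camera calls.

## Working session

There is one attempt and no reset: what is moved stays moved. The work goes in short steps, each a Python script; the robot and the scene stay as the last script left them, time stands still between calls to the robot, and variables do not carry over. Pictures are saved under pics/ and viewed, at most 10 in all, crops included, and the job is handed in when it is done.

```bash
mkdir -p pics; ls
python3 - <<'E'
from rig import arm
import cv2
for n in("scene","side","wrist"):
    c=arm.get_calibration(n); print(n,c["intrinsics"].round(1).tolist(),c["cam_to_world"].round(4).tolist())
    cv2.imwrite(f"pics/{n}0.png",arm.snapshot(n)[:,:,::-1])
print(arm.grip_depth,arm.current_t(),arm.current_tool_rot().round(3).tolist(),arm.current_width())
E
```

```text
pics
scene [[577.6, 0.0, 326.2], [0.0, 577.6, 231.0], [0.0, 0.0, 1.0]] [[-0.3377, 0.739, -0.583, 1.1993], [0.9413, 0.264, -0.2105, 0.2034], [-0.0016, -0.6198, -0.7847, 0.9533], [0.0, 0.0, 0.0, 1.0]]
side [[497.2, 0.0, 319.3], [0.0, 497.2, 244.7], [0.0, 0.0, 1.0]] [[-0.9195, -0.2755, 0.2805, 0.2426], [-0.3931, 0.6555, -0.6448, 0.6896], [-0.0062, -0.7031, -0.711, 0.9335], [0.0, 0.0, 0.0, 1.0]]
wrist [[371.6, 0.0, 316.8], [0.0, 371.6, 234.7], [0.0, 0.0, 1.0]] [[0.2487, 0.9349, 0.2531, 0.0842], [0.9686, -0.2399, -0.0655, 0.6219], [-0.0005, 0.2614, -0.9652, 0.384], [0.0, 0.0, 0.0, 1.0]]
0.0188 0.15 [[-0.968, 0.249, -0.0], [0.249, 0.968, -0.001], [0.0, -0.001, -1.0]] 0.09132438224008527
```

View pics/scene0.png

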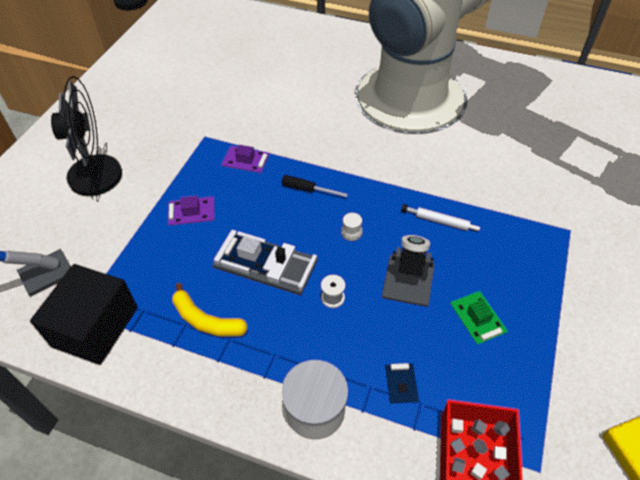

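View pics/side0.png

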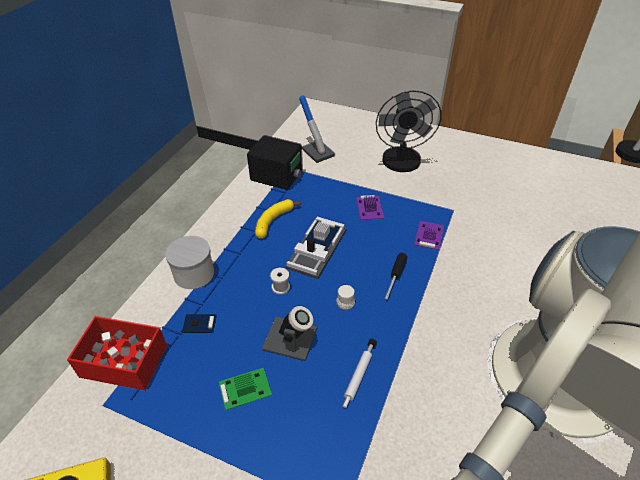

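The scene view shows the holder at about (265,260) with the lug at (282,255) and the heat sink at (250,246). The camera is at (410,265), its ring light at (414,243).
Candidates for the board: dark blue in the holder (250,248) is **chosen**. The others are purple (245,157) and (190,208), green (480,315) and the bare board (402,382). Close crops next to check this.

Run:
```python
import cv2,numpy as np
a=cv2.imread("pics/scene0.png");b=cv2.imread("pics/side0.png")
f=lambda i,x,y,w,h,s:cv2.resize(i[y:y+h,x:x+w],None,fx=s,fy=s,interpolation=cv2.INTER_CUBIC)
A=f(a,205,220,120,80,3.3);B=f(a,375,225,70,80,3.3);C=f(b,280,210,80,80,4);D=f(b,255,295,75,70,4)
o=np.zeros((600,640,3),np.uint8)
o[:264,:396]=A[:264,:396];o[:264,400:631]=B[:264,:231];o[270:590,:320]=C;o[270:550,325:625]=D
cv2.imwrite("pics/crops.png",o)
```

```text
(no output)
```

View pics/crops.png

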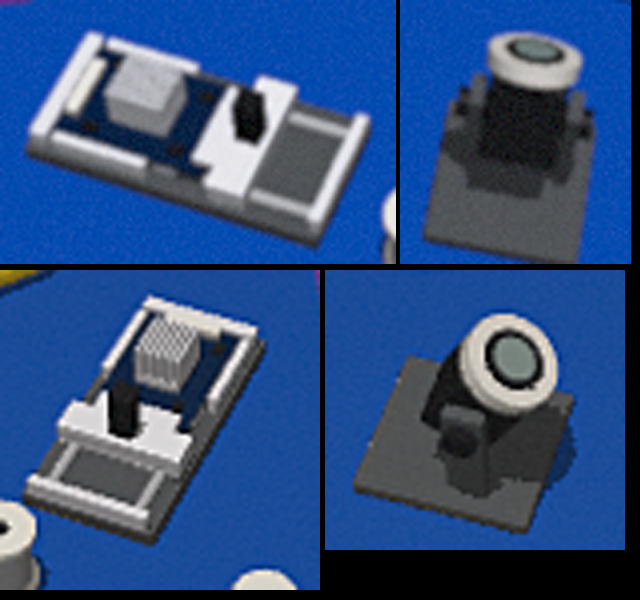

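The crops confirm it: a dark blue board with a finned heat sink, the white connector at the end away from the jaw, and the lug on the jaw. Next come rough positions, then closer wrist views.

```bash
cat > h.py <<'E'
from rig import arm
import numpy as np,cv2
def ray(cal,u,v,fish=False):
    K=cal["intrinsics"];T=cal["cam_to_world"]
    x=(u-K[0,2])/K[0,0];y=(v-K[1,2])/K[1,1]
    if fish:
        r=np.hypot(x,y)+1e-12;d=np.array([x/r*np.sin(r),y/r*np.sin(r),np.cos(r)])
    else: d=np.array([x,y,1.]);d/=np.linalg.norm(d)
    return T[:3,3],T[:3,:3]@d
def plane(cal,p,z,fish=False):
    o,d=ray(cal,*p,fish);return o+d*(z-o[2])/d[2]
def tri(rs):
    A=np.zeros((3,3));b=np.zeros(3)
    for o,d in rs:
        M=np.eye(3)-np.outer(d,d);A+=M;b+=M@o
    X=np.linalg.solve(A,b)
    return X,max(np.linalg.norm((np.eye(3)-np.outer(d,d))@(X-o)) for o,d in rs)
def down(yaw): # tool x along yaw(deg), pointing down
    c,s=np.cos(np.radians(yaw)),np.sin(np.radians(yaw))
    return np.array([[c,s,0],[s,-c,0],[0,0,-1.]])
E
python3 - <<'E'
from h import *
S=arm.get_calibration("scene");D=arm.get_calibration("side")
print("lug",plane(S,(280.2,246.7),.065),plane(D,(311,238.5),.065),tri([ray(S,280.2,246.7),ray(D,311,238.5)]))
print("lens",tri([ray(S,415.9,239.5),ray(D,302.5,317)]))
print("hs",plane(S,(205+147/3.3,220+75/3.3),.051),plane(D,(280+167/4,210+67/4),.051))
for p in[(356,490),(527,530),(575,397),(408,357)]:print("base",plane(D,(255+(p[0]-325)/4,295+(p[1]-270)/4),.01))
for n,p,q in[("spool",(333,279),(280,272)),("jar",(352,217),(346,289))]:print(n,plane(S,p,.046),plane(D,q,.046))
R=arm.current_tool_rot();T=arm.get_calibration("wrist")["cam_to_world"]
print("cam in tool",(R.T@(T[:3,3]-arm.current_ee_pos())).round(4),(R.T@T[:3,:3]).round(3).tolist())
E
```

```text
lug [ 0.60520054 -0.10499677  0.065     ] [ 0.61282368 -0.10994196  0.065     ] (array([ 0.60978929, -0.10281221,  0.07226206]), np.float64(0.00035924242272049306))
lens (array([0.52309601, 0.13727891, 0.094414  ]), np.float64(0.0009522066513514998))
hs [ 0.60707622 -0.17017147  0.051     ] [ 0.61062845 -0.17323952  0.051     ]
base [0.59378965 0.19386167 0.01      ]
base [0.49848859 0.18039779 0.01      ]
base [0.50878705 0.0919914  0.01      ]
base [0.60766505 0.1037453  0.01      ]
spool [0.62910109 0.01089317 0.046     ] [0.64311684 0.00518056 0.046     ]
jar [ 0.4732687 -0.002637   0.046    ] [ 0.47949056 -0.00697259  0.046     ]
cam in tool [ 0.0734 -0.0016 -0.1705] [[0.0, -0.965, -0.262], [1.0, 0.0, 0.001], [-0.001, -0.262, 0.965]]
```

Run:
```python
from h import *
import pickle
out={}
for n,p in(("cam",(0.63,0.14,0.22)),("hold",(0.70,-0.135,0.20))):
    arm.move_to(np.array(p),down(180)); arm.sleep(.3)
    out[n]=arm.get_calibration("wrist"); cv2.imwrite(f"pics/w_{n}.png",arm.snapshot("wrist")[:,:,::-1])
pickle.dump(out,open("cal.pkl","wb"));print(arm.current_t(),arm.current_joint_positions())
```

```text
4.3167 [-1.56535897e+01  3.62884386e+01  6.40292537e+01  7.78609475e-04
  7.96757377e+01 -1.05705457e+02]
```

View pics/w_cam.png

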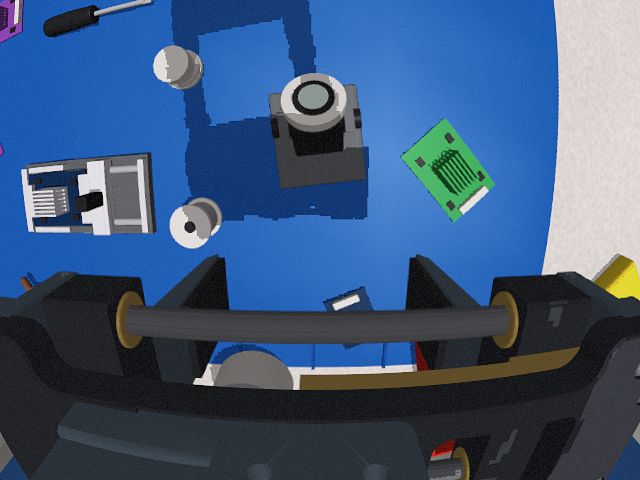

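View pics/w_hold.png

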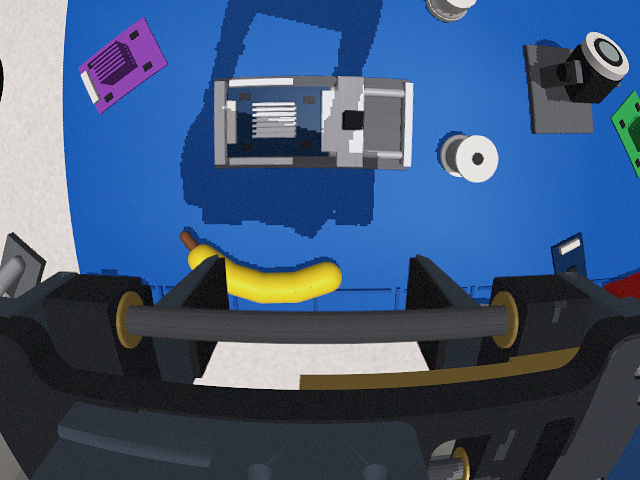

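w_cam shows the lens ring at (314,100), the camera base corners near (270,90), (281,188), (368,180), and the spool and jar to its left. w_hold shows the holder at (215-410, 78-168), the heat sink at (274,120), the lug at (353,120) and the connector at (231,121). I'll enlarge both to pick points.

Run:
```python
import cv2,numpy as np
a=cv2.imread("pics/w_hold.png")[70:176,205:420];b=cv2.imread("pics/w_cam.png")[64:196,260:376]
A=cv2.resize(a,None,fx=3.5,fy=3.5,interpolation=cv2.INTER_CUBIC)
o=np.zeros((600,800,3),np.uint8);o[:A.shape[0],:A.shape[1]]=A
cv2.imwrite("pics/z1.png",np.clip(o[:372,:760]*1.3,0,255).astype(np.uint8))
B=cv2.resize(b,None,fx=4.5,fy=4.5,interpolation=cv2.INTER_CUBIC)
cv2.imwrite("pics/z2.png",np.clip(B*1.6,0,255).astype(np.uint8))
```

```text
(no output)
```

View pics/z1.png

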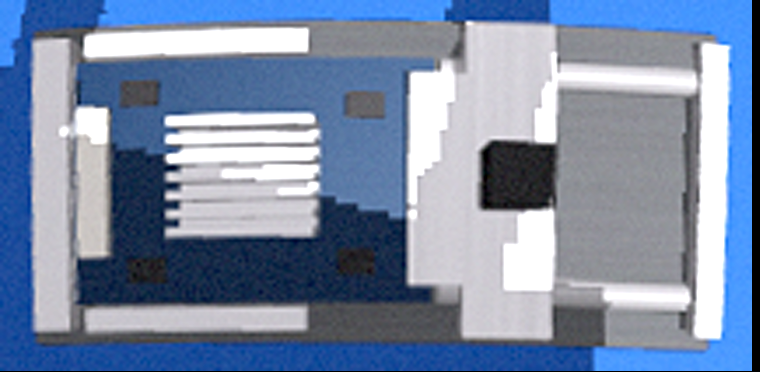

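View pics/z2.png

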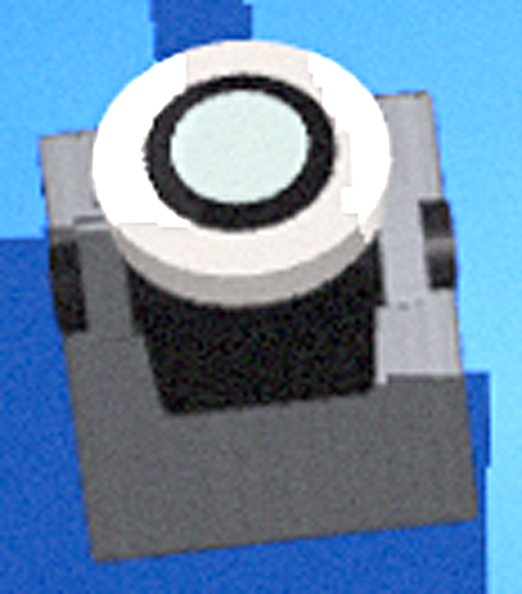

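```bash
cat > m.py <<'E'
from h import *
import pickle
C=pickle.load(open("cal.pkl","rb"))
H=lambda x,y:(205+(x+.5)/3.5-.5,70+(y+.5)/3.5-.5)
Q=lambda x,y:(260+(x+.5)/4.5-.5,64+(y+.5)/4.5-.5)
def rect(name,pts,z,f,c):
    P=np.array([plane(c,f(*p),z,True)[:2] for p in pts])*1000 # TL TR BR BL
    e=(P[1]+P[2]-P[0]-P[3])/2; g=(P[0]+P[1]-P[2]-P[3])/2
    print(name,P.mean(0).round(1),"len",np.linalg.norm(e).round(1),np.linalg.norm(g).round(1),"ang",np.degrees(np.arctan2(e[1],e[0])).round(2),(np.degrees(np.arctan2(g[1],g[0]))-90).round(2))
h,c=C["hold"],C["cam"]
rect("sink",[(165,114),(316,113),(318,237),(165,238)],.051,H,h)
rect("jaw",[(464,24),(555,24),(552,339),(460,338)],.030,H,h)
rect("lug",[(495,143),(555,143),(555,210),(495,210)],.065,H,h)
rect("cheeks",[(84,36),(308,28),(308,330),(85,330)],.024,H,h)
rect("bed",[(36,34),(715,36),(707,349),(36,344)],.012,H,h)
for z in(.004,.008,.012):rect(f"base{z}",[(40,137),(430,93),(475,518),(95,560)],z,Q,c)
for p in[(239,147),(241,152),(242,158)]:print("lens",plane(c,Q(*p),.0946,True).round(4))
S=arm.get_calibration("scene");D=arm.get_calibration("side")
rs=[ray(c,*Q(241,152),True),ray(h,607,51,True),ray(S,415.9,239.5),ray(D,302.5,317)]
for k in([0,1],[0,2],[0,3],[2,3],[0,1,2,3]):X,r=tri([rs[i] for i in k]);print(k,X.round(4),round(r,4))
E
python3 m.py
```

```text
sink [ 611.5 -172.6] len 37.4 30.7 ang 89.1 -269.85
jaw [ 612.1 -105.5] len 23.9 83.2 ang 90.81 89.77
lug [ 612.5 -104.8] len 14.0 15.8 ang 91.29 -269.57
cheeks [ 611.1 -188.1] len 60.4 80.7 ang 89.38 89.66
bed [ 611.9 -141.1] len 188.6 88.4 ang 89.62 89.3
base0.004 [555.6 139.6] len 89.4 99.7 ang 96.51 -263.29
base0.008 [555.6 139.5] len 88.5 98.6 ang 96.51 -263.29
base0.012 [555.6 139.5] len 87.5 97.6 ang 96.51 -263.29
lens [0.5241 0.1356 0.0946]
lens [0.525  0.136  0.0946]
lens [0.526  0.1362 0.0946]
[0, 1] [0.5241 0.1358 0.0919] 0.0006
[0, 2] [0.525  0.1371 0.0958] 0.0011
[0, 3] [0.5241 0.1355 0.0925] 0.0008
[2, 3] [0.5231 0.1373 0.0944] 0.001
[0, 1, 2, 3] [0.5236 0.1362 0.0928] 0.002
```

```bash
cat >> h.py <<'E'
HO=np.array([.6117,-.1727]);YAW=89.6
hx=np.array([np.cos(np.radians(YAW)),np.sin(np.radians(YAW))])
RG=down(YAW+90)
cy=np.radians(6.45);ax=np.array([-.5*np.cos(cy),-.5*np.sin(cy),np.sqrt(.75)])
LENS=np.array([.5245,.1362,.0946]);PRES=LENS+.1*ax
yv=np.array([-np.sin(cy),np.cos(cy),0]);RP=np.column_stack([np.cross(yv,-ax),yv,-ax])
def at(x,z): return np.r_[HO+hx*x,z]
E
python3 - <<'E'
from h import *
print(arm.solve_ik(PRES+.011*ax,RP),arm.solve_ik(PRES+.08*ax,RP),arm.solve_ik(at(0,.031),RG))
arm.grip(.032)
arm.move_to(at(.0673,.12),RG);arm.move_l(at(.0673,.038),feed=.1)
print("F",arm.current_force())
arm.grip(.0); print("w",arm.current_width(),arm.current_grasp_force(),arm.current_force(),arm.current_t())
arm.move_l(at(.0985,.038),feed=.04);print(arm.current_force())
for i in range(16):
    arm.move_l(at(.0985+.0005*(i+1),.038),feed=.02);f=arm.current_force();print(i,(hx@f[:2]).round(1),(arm.current_ee_pos()[:2]-HO)@hx)
    if abs(hx@f[:2])>12:break
print(arm.current_force(),arm.current_t())
cv2.imwrite("pics/s1.png",arm.snapshot("side")[:,:,::-1])
E
```

```text
[  9.59286698  10.27437626 122.52653029  -5.28752055  17.3056908
 -82.22808732] [  9.98818886   0.37071671 120.29949325  -3.60098462  29.42553227
 -83.79742897] [-2.11462676e+01  4.11346692e+01  8.51267570e+01 -2.54444375e-14
  5.37385738e+01 -1.10746268e+02]
F [ 0.68088456 -0.29726747  0.20773368]
w 0.0156412874632409 30.00110149383545 [0.05398253 1.82444403 6.20123386] 7.2333
[-0.04011127  2.14606319  6.34640953]
0 -0.2 0.09880579686978094
1 -2.4 0.09918807447992883
2 -2.2 0.09965931056774574
3 -2.2 0.10013414488776867
4 -2.0 0.10063807553633347
5 -1.8 0.10114419124961693
6 -2.1 0.10163643172180371
7 -1.4 0.10212850806404673
8 -1.4 0.10265773030414585
9 -2.8 0.10295167988773947
10 -7.5 0.10298864802282622
11 -12.5 0.10300751839408655
[ -1.25670039 -12.53481355   4.17989872] 11.1667
```

The jaw stopped hard at 103.0 mm in my frame, where the open stop is 102, so the holder estimate shifts by about 1 mm. Now I release the lug and grip the heat sink.

```bash
sed -i 's/-.1727/-.1718/' h.py
python3 - <<'E'
from h import *
arm.move_l(at(.1021,.038),feed=.02);print(arm.current_force())
arm.grip(.034);arm.move_l(at(.1021,.11),feed=.2)
arm.grip(.052);arm.move_l(at(0,.11),feed=.2)
arm.move_l(at(0,.0305),feed=.1);print("pre",arm.current_force())
arm.grip(0);print("w",arm.current_width(),arm.current_grasp_force(),arm.current_force(),arm.current_ee_pos(),arm.current_t())
arm.move_l(at(0,.04),feed=.05);print(arm.current_force())
arm.move_l(at(0,.15),feed=.15);print(arm.current_force(),arm.current_width(),arm.current_t())
for n in("scene","side","wrist"):cv2.imwrite(f"pics/{n}2.png",arm.snapshot(n)[:,:,::-1])
a=cv2.imread("pics/scene2.png")[150:310,190:350];b=cv2.imread("pics/side2.png")[130:290,250:410]
f=lambda i:cv2.resize(i,(400,400),interpolation=cv2.INTER_CUBIC)
cv2.imwrite("pics/c2.png",np.hstack([f(a),f(b)]))
E
```

```text
[-0.21892867 -3.13353567  5.42605535]
pre [ 0.23792546  0.30911171 -0.03511576]
w 0.036061463188620455 30.00115156173706 [-0.66641641  0.39125324  6.10233778] [ 0.6119714  -0.17190863  0.03102173] 14.9333
[ 0.70938009 -0.33439036 -1.86503853]
[-0.02459451  0.50506854 -2.70347281] 0.03577497047727835 16.1583
```

View pics/c2.png

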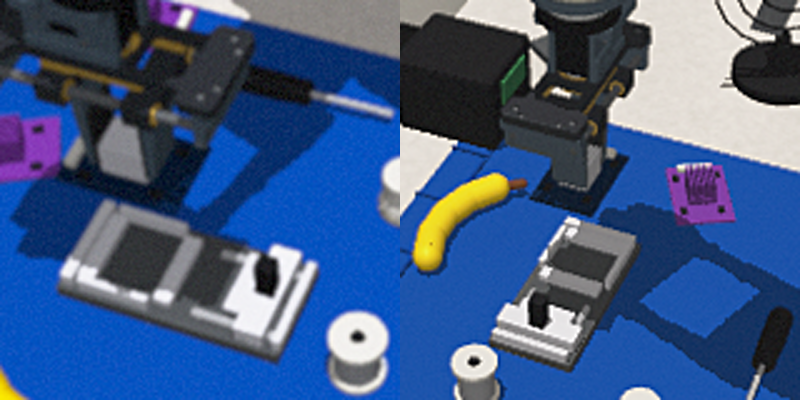

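The board is out and held square: jaw width 36.0 mm matches the heat sink, the jaw is open and the bystanders haven't moved. Now to present it.

Run:
```python
from h import *
arm.move_l(at(0,.22),feed=.2)
arm.move_to(PRES+.081*ax,RP);print(arm.current_t())
arm.move_l(PRES+.011*ax,RP,feed=.08);arm.sleep(.5)
p=arm.current_ee_pos();R=arm.current_tool_rot()
print("err mm",((p-PRES-.011*ax)*1000).round(2),"deg",np.degrees(np.arccos(np.clip((np.trace(R.T@RP)-1)/2,-1,1))),arm.current_force(),arm.current_width(),arm.current_t())
for n in("scene","side"):cv2.imwrite(f"pics/{n}3.png",arm.snapshot(n)[:,:,::-1])
for n in("scene","side"):
    cal=arm.get_calibration(n);K=cal["intrinsics"];T=np.linalg.inv(cal["cam_to_world"])
    for sx in(-1,1):
        for sy in(-1,1):
            X=PRES+RP[:,1]*.048*sx+RP[:,0]*.033*sy;q=K@(T[:3,:3]@X+T[:3,3]);print(n,"exp corner",sx,sy,(q[:2]/q[2]).round(1))
a=cv2.imread("pics/scene3.png")[160:310,330:480];b=cv2.imread("pics/side3.png")[230:380,240:390]
f=lambda i:cv2.resize(i,(400,400),interpolation=cv2.INTER_CUBIC)
cv2.imwrite("pics/c3.png",np.hstack([f(a),f(b)]))
```

```text
18.1333
err mm [0.01 0.02 0.08] deg 0.0081680156683946 [-0.50909499 -0.70560654 -1.84531238] 0.03602943754219419 19.6583
scene exp corner -1 -1 [396.4 189.6]
scene exp corner -1 1 [399.5 179.5]
scene exp corner 1 -1 [451. 199.]
scene exp corner 1 1 [451.1 188.2]
side exp corner -1 -1 [317.9 269.1]
side exp corner -1 1 [345.3 286.1]
side exp corner 1 -1 [303.  306.1]
side exp corner 1 1 [332.4 323.8]
```

View pics/c3.png

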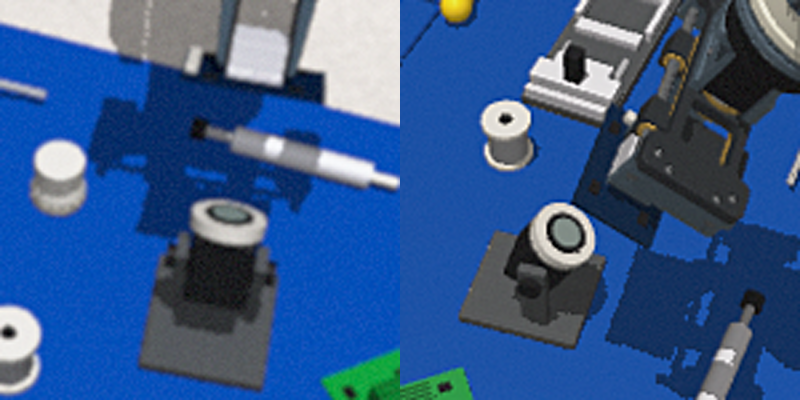

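The board sits level in front of the lens, and its corners fall within about 2 px of where I projected them. One zoomed check of board against lens in the same views takes out the calibration bias.

Run:
```python
from h import *
for n in("scene","side"):
    cal=arm.get_calibration(n);K=cal["intrinsics"];T=np.linalg.inv(cal["cam_to_world"])
    q=K@(T[:3,:3]@LENS+T[:3,3]);print(n,"lens exp",(q[:2]/q[2]).round(1))
a=cv2.imread("pics/scene3.png")[172:256,388:460];b=cv2.imread("pics/side3.png")[262:336,286:352]
f=lambda i:cv2.resize(i,None,fx=6,fy=6,interpolation=cv2.INTER_CUBIC)
A=f(a)[:504,:400];B=f(b)[:444,:396];o=np.zeros((504,796,3),np.uint8);o[:504,:400]=A;o[:444,400:]=B
cv2.imwrite("pics/c4.png",np.clip(o*1.6,0,255).astype(np.uint8))
```

```text
scene lens exp [414.8 239.5]
side lens exp [301.8 316.7]
```

View pics/c4.png

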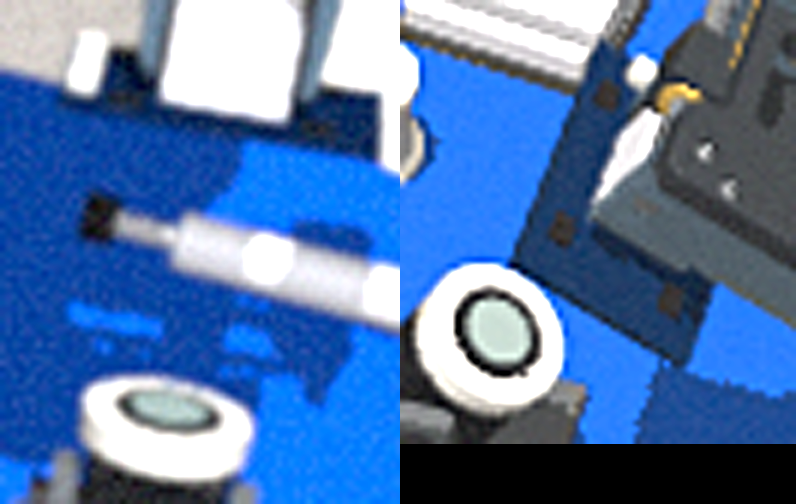

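Zoomed, the board corners and the lens shift together (about +1.5 px against +1 px). The remaining relative error is 2 mm or less, within the calibration, so I'm handing in.

```bash
python3 -c "
from rig import arm
print(arm.current_t(),arm.current_width(),arm.current_grasp_force(),abs(arm.current_dq()).max());print(arm.sign_off())"
```

```text
19.7583 0.03597278233824604 29.999690651893616 0.13385860278891287
the job is handed in; nothing more can be done
None
```

I handed the job in at 19.8 s: the jaw is at its open stop and the board is held steady, underside square to the lens at 100 mm. Placement is good to about 2 mm by the camera checks, and no bystander looked moved in the pictures.

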